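Close a mainspring barrel in the ratchet press

ROBOT

A 7-joint arm with a two-finger parallel gripper is mounted at the origin on the work surface. World frame = base frame: x ahead of the robot, y to its left, z up, the work surface at z = 0. Lengths are in m, angles in rad, forces in N, time in s.
With the tool pointing down it reaches from about 0.4 to 0.85 m from the base axis. Payload 4.4 kg.
Tool frame: the origin (TCP) lies midway between the tips of the shut fingers; the grasp point (between the pads) lies 19 mm behind it (grasp_offset is the distance from the TCP to the grasp point, in m); z points along the fingers, y is the line along which they close (so a half turn about z gives the same grasp; the last joint's range is limited). The gripper opens to 94 mm and grips with 3 to 60 N. Pads are 16 mm wide; open, the fingers measure 119 mm over their backs; the gripper's body (75 mm by 177 mm) begins 78 mm behind the grasp point.
Start: joints at [-1.391, 0.628, 0.038, 1.517, -0.027, 0.996, -0.02], TCP at [0.158, 0.63, 0.205] pointing down, gripper open.
Joint ranges: [-3.06, 3.06], [-0.37, 2.12], [-1.25, 1.32], [0.18, 2.47], [-1.1, 4.24], [0.23, 1.98], [-2.94, 2.94]. Speed limits (rad/s): [2.57, 2.57, 3.14, 3.14, 3.14, 3.14, 3.14].

INTERFACE

Orientations are given as a rotation vector (axis times angle).
In Python, from plant import read_state, read_camera, camera_model, close_job, grasp_offset gives the robot as it stands.
- The arm moves only by the shell command python3 -m handwheel 'ROWS' [OPENING] [FORCE]. ROWS is JSON, a list of rows, each a list of 2 entries, a list of its own where there are three numbers: the shift along the tool's x, y, z in mm, then the turn about the tool's z in rad. A call has 1 to 10 rows; each row shifts and turns the commanded pose from where the row before left it, along the tool's axes as they then stand; what a row does not reach is not made up. A row lasts 1/8 s, in which the tool goes at most 62.5 mm and 10.7 degrees, less where a joint would pass 70% of its speed; a pose out of reach is approached as far as the arm can. A call with a gripper value outside its range is refused whole. OPENING is the finger opening in mm, from 0 to 94, set as the call begins (- or left out, the last holds). The fingers move at their own pace and stop on an object; FORCE is the grip in N (left out, the last holds). Time passes only in rows, so rows that do not move let the fingers close. It gives the time, the measured TCP pose, the force, the opening and the grip force at its end, in the units of the state.
- read_state(): the state, without advancing time (a new reading comes with each control period).
- read_camera(name): name is "scene" or "top" or "wrist"; returns (picture, depth): 384x512x3 uint8, red, green, blue; 384x512 float32, m along the optical axis (not along the pixel's ray), 0 where there is no reading.
- camera_model(name): a dict with "vertical_fov" (degrees; the focal length in pixels is half the picture's height over the tangent of half this angle, whatever the lens; pixels are square), "cx", "cy" (the principal point, pixels), "dist_coeffs" ([k1, k2, p1, p2, k3] as OpenCV has them; the pictures are not rectified), "rvec" (rotation vector, rad) and "tvec" (3), from world to camera coordinates, as OpenCV has them; the wrist camera has in their place "tool_from_camera" (4x4, takes a point from camera to tool coordinates, whose origin is the TCP and whose axes are the flange's). Camera axes: x right, y down, z forward; pixel columns grow to the right and rows downward; lengths in m; the calibration is good to about 2 mm. A picture is of the moment at which its call begins: read the wrist's pose just before it. camera_model takes no time and is no camera call.
- close_job(): hands the job in; it is judged then, once.
The state is a dict: "time": time; "joint_positions": joint angles; "qvel": joint speeds; "effort": joint torques, N m; "eef_pos": TCP position; "tool_rot": TCP orientation; "wrist_force": force on the tool from outside, world axes, zero at the start; "wrist_torque": the same for the moment, N m; "width": finger opening in m; "finger_force": force on a finger pad.
Only numpy, scipy, OpenCV 4.12 (cv2) and the standard library are available. Lean on these libraries where they do the work, as an engineer would, in place of code of your own. Each camera call takes 0.05 s, during which the arm holds its last target. There are 200 camera calls.

TASK

Slide the brass barrel back along the bed of the arbor press until it sits fully in the V-stop under the ram. Then work the press's ratchet lever up and down to bring the ram down and press the barrel's cap fully home; stop as soon as you feel it bottom, so the cap is not crushed, and leave the lever raised and let go. Do it with the lever, never by pushing on the ram or the cap itself, and leave the oil bottle, the cushion and the loupe alone.

Things in the scene. Friction and masses are not known exactly. Their poses are not given: they have to be found in the camera images.
- press: Bench arbor press, blue-grey iron, bolted down, 250 x 110 x 325 mm high. Origin on the bench under the ram's axis; x from its open front (towards the robot) to the column at the back, z up. Base x -115 to 135, y +-55 mm; bed 35 mm above the bench, 90 mm wide, x -120 to 70 mm. Head x -34 to 125, y +-38, z 168 to 256 mm. Lever gear on the -y side: wheel y -54 to -66, lever y -77 to -100 mm
- press_seat (a point): point on the bed (z 35 mm) on the ram's axis, where the barrel's origin is when it sits fully in the V-stop: two 12 mm high, 10 mm thick steel fences, a 60 degree V that opens to the front and wedges the toothed ring. Axes as the press
- barrel: brass mainspring barrel, loose, 0.28 kg, upright on the front of the bed, 50 to 72 mm before the seat: drum 50 mm in diameter, 30 mm high, with a toothed ring 58 mm in diameter round its lowest 6 mm. Origin: centre of its underside. Polished: slides with 1 to 3 N; nothing else holds it
- cap: the barrel's round brass cap, a 44 mm disc 4 mm thick in the barrel's mouth; origin: centre of its underside, 28.9 to 29.5 mm above the barrel's origin at the start (about 3 mm proud) and 26.5 mm when fully home (a little less under load; its top then 30.5 mm up). It is a press fit and moves only under about 70 N. A 6 mm arbor end in its middle enters the hollow pusher freely
- ram_foot (a point): centre of the underside of the pusher (34 mm disc) on the ram. Starts raised, 100 mm above the bench; meets the proud cap at about 68 mm, and at about 65.5 mm the cap is home. It moves 12 mm per radian of the ratchet wheel; friction holds it where it is while the lever is lifted
- lever (a joint): lever angle, rad: 0 at the upper stop (arm 35 degrees above level, pointing to the press's -x), grows as the grip is pulled down, 1.30 at the lower stop; stays where left. Only the down stroke drives: a sprung pawl on it pushes a 24-tooth ratchet wheel (0.262 rad a tooth, up to one tooth idle in each stroke); the up stroke clicks back over the teeth
- lever_pivot (a point): centre of the lever's hub on the pinion shaft (axis along the press's y), at press (22, -88, 212) mm. Felt at the grip against the pull, at rest after a small step: ram free 0 N or less; cap going in 2 to 4 N; cap home: climbs 0.5 to 0.8 N per mm of swing, 8 N is firmly home, near 12 N (250 N on the cap) it is crushed. 2 to 4 N more while moving; up stroke about 4 N
- lever_grip (a point): middle of the lever's rubber grip, a round sleeve 22 mm in diameter and 78 mm long along the lever, 170 mm from lever_pivot; at lever 0 it is at press (-117, -88, 309) mm. Free all round: can be pinched from above with the fingers closing along the press's y, and turns in the pinch as it swings
- oil_bottle: bystander: small amber oil bottle with a white cap, 30 mm in diameter, 62 mm high, left (+y) of the press; origin under its centre
- cushion: bystander: round grey-green case cushion, 66 mm in diameter, 24 mm high, left of the press; origin under its centre
- loupe: bystander: black eyeglass loupe, 42 mm in diameter, 36 mm high, right (-y) of the press; origin under its centre
- ram: the ram, a square 20 mm steel bar with the pusher at its foot; same point as ram_foot
Things that resemble listed ones, but are neither listed nor needed, are in the scene too. Of the things that look like the barrel, the smallest one is meant.

How it is judged:
On the way, in this order (a step that is already met when the one before it is completed fails the run):
1. the barrel stands fully in the V-stop, within 2.5 mm of the ram's axis, the ram not yet on it (horizontal distance between barrel and press_seat below 0.0025 m and angle between barrel's own z axis and vertical below 0.05 rad and height (world z) of ram_foot above 0.07 m), for 0.2 s.
2. the ram bears on the cap (contact force between ram and barrel above 40 N).
3. the cap is pressed home (z of cap in the frame of barrel below 0.0267 m).
At the end, for the whole second after the job is handed in: the cap is pressed home (within 0.2 mm of its seat), the barrel stands upright in the V-stop within 3.5 mm of the ram's axis and at rest, the lever is raised (within 0.3 rad of its upper stop) and let go (z of cap in the frame of barrel below 0.0267 m and horizontal distance between barrel and press_seat below 0.0035 m and angle between barrel's own z axis and vertical below 0.05 rad and value of joint lever below 0.3 rad and linear speed of barrel below 0.01 m/s and contact force between the fingers and lever below 0.3 N); the robot touches nothing.
It fails at once if the cap is crushed: more than 250 N between the ram and the barrel (contact force between ram and barrel above 250 N).
It fails at once if the robot pushes on the ram itself with more than 8 N (contact force between any of the fingers, the arm and ram above 8 N).
It fails at once if the robot pushes on the cap itself with more than 20 N (contact force between any of the fingers, the arm and cap above 20 N).
It fails at once if a bystander is moved more than 20 mm or knocked over (distance of any of oil_bottle, cushion, loupe from where it was at the start of the episode above 0.02 m or angle between any of oil_bottle, loupe's own z axis and vertical above 0.6 rad).
It also fails if it takes over 64 s, if anything falls off the work surface, if the arm or the gripper's body presses on something with over 40 N, if the wrist force passes 120 N, or if a joint passes its speed limit or range.

## Working session

There is one attempt and no reset: what is moved stays moved. The work goes in short steps, Python scripts to look and compute and a shell command to move; the robot and the scene stay as the last step left them, time stands still between calls to the robot, and variables do not carry over. Pictures are saved under pics/ and viewed, at most 10 in all, crops included, and the job is handed in when it is done.

```bash
mkdir -p pics; ls
cat > h.py <<'E'
import numpy as np, cv2
from plant import *
from scipy.spatial.transform import Rotation as R
def K(m,h=384):
    f=h/2/np.tan(np.radians(m["vertical_fov"])/2); return np.array([[f,0,m["cx"]],[0,f,m["cy"]],[0,0,1]])
def pose(name,st=None):
    m=camera_model(name)
    if "rvec" in m:
        Rm=cv2.Rodrigues(np.array(m["rvec"],float))[0]; t=np.array(m["tvec"],float).ravel()
        return m,Rm.T,-Rm.T@t
    st=st or read_state(); T=np.array(m["tool_from_camera"]); Rt=R.from_rotvec(st["tool_rot"]).as_matrix()
    return m,Rt@T[:3,:3],Rt@T[:3,3]+np.array(st["eef_pos"])
def rays(name,uv,st=None):
    m,Rw,c=pose(name,st); p=cv2.undistortPoints(np.array(uv,float).reshape(-1,1,2),K(m),np.array(m["dist_coeffs"],float)).reshape(-1,2)
    return c,np.c_[p,np.ones(len(p))]@Rw.T   # unit depth rays
def onplane(name,uv,z,st=None):
    c,d=rays(name,uv,st); return c+d*((z-c[2])/d[:,2])[:,None]
def cloud(name,depth,st=None):
    v,u=np.mgrid[:384,:512]; c,d=rays(name,np.c_[u.ravel(),v.ravel()],st)
    return (c+d*depth.reshape(-1,1)).reshape(384,512,3)
def proj(name,P,st=None):
    m,Rw,c=pose(name,st); X=(np.array(P,float).reshape(-1,3)-c)@Rw
    return cv2.projectPoints(X,np.zeros(3),np.zeros(3),K(m),np.array(m["dist_coeffs"],float))[0].reshape(-1,2)
E
python3 - <<'E'
from h import *
s=read_state();print(s,grasp_offset if not callable(grasp_offset) else grasp_offset())
ims=[]
for n in("scene","top"):
    im,d=read_camera(n);np.savez("%s0.npz"%n,im=im,d=d);ims.append(im);print(n,pose(n)[2],pose(n)[1][:,2],(d>0).mean())
cv2.imwrite("pics/a.png",cv2.resize(np.vstack(ims),None,fx=.78,fy=.78)[:,:,::-1])
E
```

```text
pics
{'time': 0.0, 'joint_positions': array([-1.39080312,  0.6293045 ,  0.03843783,  1.51832961, -0.02700188,
        0.99628611, -0.02002472]), 'qvel': array([ 3.32934293e-04,  6.32233860e-05, -1.10682124e-03,  6.72459634e-08,
        3.51528363e-04,  1.45958543e-04, -5.32054662e-04]), 'effort': array([ 5.63583999e-04, -5.49710405e+01,  1.14336602e+00, -1.86643660e+01,
       -5.22864726e-02,  2.34660931e-02,  1.54786057e-04]), 'eef_pos': array([0.15797365, 0.62984917, 0.20459329]), 'tool_rot': array([-3.85128184e-01, -3.11768889e+00,  2.82431613e-03]), 'wrist_force': array([ 0.07932874, -0.43234319, -0.24340614]), 'wrist_torque': array([ 0.00335327, -0.00691208,  0.01499477]), 'finger_force': 0.0, 'width': 0.09434724468780097} 0.0188
scene [1.22874233 0.56162883 0.70002766] [-0.68909075 -0.49414215 -0.53007308] 0.995819091796875
top [0.49419422 0.07248654 0.99693044] [ 0.05888829 -0.00189454 -0.99826278] 0.9959564208984375
```

View pics/a.png

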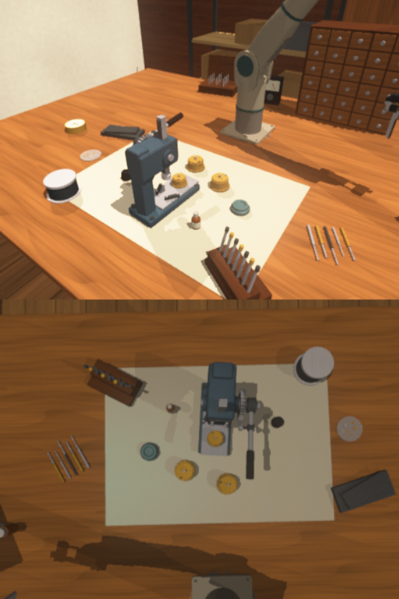

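The top view (lower half) shows the press head at about (220,385), with the lever and dark grip at (250,463). There are three brass barrel-like things, on the bed at (215,438) and on the mat at (185,470) and (228,484). The oil bottle is at (172,408), the cushion at (149,451) and the loupe at (277,422). Next I measure sizes and the press yaw, and make an enlarged crop.

Run:
```python
from h import *
Z={n:np.load(n+"0.npz") for n in("scene","top")}
im=Z["top"]["im"];P=cloud("top",Z["top"]["d"])
hsv=cv2.cvtColor(im,cv2.COLOR_RGB2HSV)
m=cv2.inRange(hsv,(15,110,90),(32,255,255))
mm=np.zeros_like(m);mm[120:260,215:330]=m[120:260,215:330]
n,l,s,c=cv2.connectedComponentsWithStats(mm)
for i in range(1,n):
    if s[i,4]<60: continue
    pts=P[l==i]; z=np.median(pts[:,2]); 
    cnt=max(cv2.findContours((l==i).astype('uint8'),cv2.RETR_EXTERNAL,2)[0],key=len)
    (u,v),r=cv2.minEnclosingCircle(cnt)
    print("brass",c[i].round(1),s[i,4],"zmed",z.round(4),"zmax",np.percentile(pts[:,2],95).round(4),"ctr",onplane("top",[(u,v)],z).round(4),"diam mm",1000*2*r*(.997-z)/K(camera_model("top"))[0,0])
# press from clouds of both cams
A=np.vstack([P.reshape(-1,3),cloud("scene",Z["scene"]["d"]).reshape(-1,3)])
box=(A[:,0]>.4)&(A[:,0]<.95)&(A[:,1]>-.2)&(A[:,1]<.2)
A=A[box]
def rect(lo,hi,src):
    q=src[(src[:,2]>lo)&(src[:,2]<hi)]; r=cv2.minAreaRect((q[:,:2]*1000).astype('float32'));print(lo,hi,len(q),r)
T=P.reshape(-1,3);T=T[(T[:,0]>.4)&(T[:,0]<.95)&(abs(T[:,1])<.2)]
rect(.03,.04,T);rect(.245,.265,T);rect(.010,.03,T)
for lo in np.arange(0,.34,.02): 
    q=T[(T[:,2]>lo)&(T[:,2]<lo+.02)]; print(round(lo,2),len(q),q.min(0).round(3) if len(q) else '',q.max(0).round(3) if len(q) else '')
crop=im[70:260,170:340];s2=Z["scene"]["im"][130:310,80:320]
a=cv2.resize(crop,None,fx=3,fy=3,interpolation=2);cv2.imwrite("pics/b.png",a[:,:,::-1])
cv2.imwrite("pics/c.png",cv2.resize(s2,None,fx=3,fy=3,interpolation=2)[:,:,::-1])
```

```text
brass [275.6 177.9] 334 zmed 0.0671 zmax 0.0705 ctr [[0.5714 0.0124 0.0671]] diam mm 54.17234166838322
brass [236.6 218.8] 535 zmed 0.0423 zmax 0.0457 ctr [[0.4675 0.1175 0.0423]] diam mm 70.44372825425103
brass [290.8 236. ] 562 zmed 0.0418 zmax 0.0455 ctr [[ 0.4188 -0.0246  0.0418]] diam mm 72.5034024717798
0.03 0.04 1350 ((572.711181640625, 31.492843627929688), (361.97601318359375, 336.9052734375), 60.69409942626953)
0.245 0.265 2505 ((601.291259765625, -10.195564270019531), (320.2861633300781, 111.26521301269531), 4.600307464599609)
0.01 0.03 429 ((569.1746826171875, 26.252609252929688), (353.6613464355469, 344.14263916015625), 60.97003936767578)
0.0 14178 [ 0.4 -0.2  0. ] [0.95 0.2  0.02]
0.02 1716 [ 0.4  -0.2   0.02] [0.771 0.176 0.04 ]
0.04 808 [ 0.4  -0.06  0.04] [0.692 0.176 0.06 ]
0.06 315 [ 0.548 -0.012  0.06 ] [0.691 0.168 0.079]
0.08 0  
0.1 0  
0.12 0  
0.14 0  
0.16 3 [0.6   0.002 0.177] [0.611 0.043 0.18 ]
0.18 88 [ 0.594 -0.07   0.18 ] [0.747 0.045 0.2  ]
0.2 191 [ 0.579 -0.104  0.2  ] [0.73 0.06 0.22]
0.22 1071 [ 0.456 -0.103  0.22 ] [0.752 0.06  0.24 ]
0.24 2461 [ 0.445 -0.078  0.24 ] [0.759 0.047 0.26 ]
0.26 573 [ 0.624 -0.029  0.26 ] [0.76  0.028 0.277]
0.28 28 [ 0.624 -0.001  0.28 ] [0.642 0.018 0.298]
0.3 39 [ 0.624 -0.001  0.303] [0.648 0.018 0.319]
0.32 118 [ 0.624 -0.002  0.321] [0.644 0.017 0.33 ]
```

View pics/b.png

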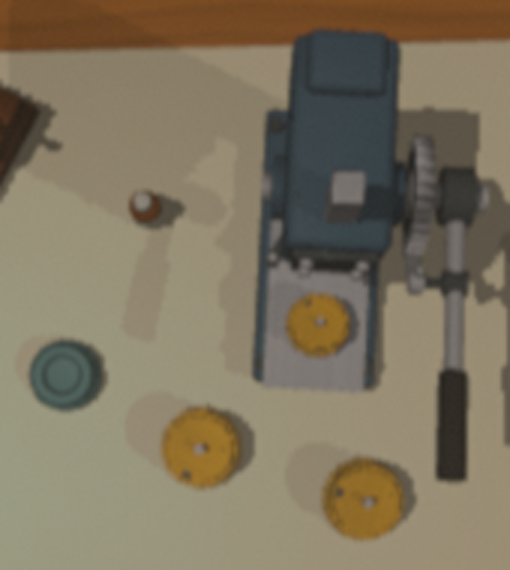

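View pics/c.png

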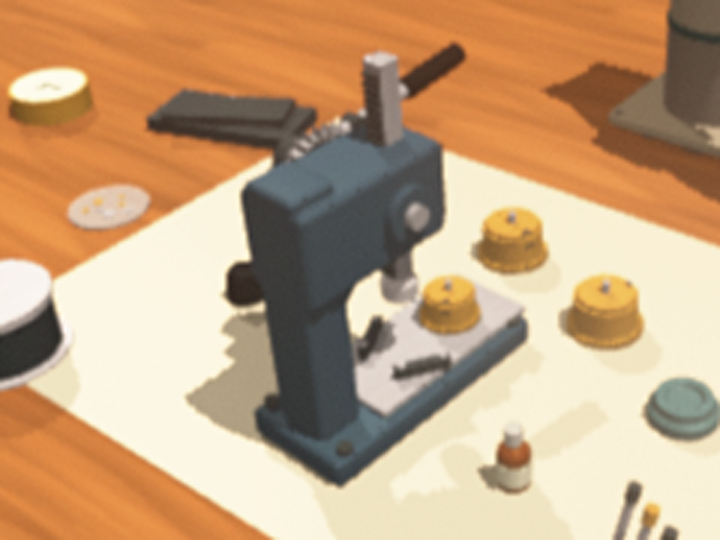

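The bed one at (275.6,177.9) measures about 54 mm. The two on the mat, (236.6,218.8) and (290.8,236), measure about 70 and 72 mm. The smallest, standing upright on the press bed, is the one meant. The crops confirm it, and the V fences behind it are empty. Next come the press yaw, the lever angle and the gripper geometry.

Run:
```python
from h import *
print(np.array(camera_model("wrist")["tool_from_camera"]).round(3))
Z={n:np.load(n+"0.npz") for n in("scene","top")}
for n in Z:
    im=Z[n]["im"];P=cloud(n,Z[n]["d"]);h=cv2.cvtColor(im,cv2.COLOR_RGB2HSV)
    x,y,z=P[...,0],P[...,1],P[...,2]
    g=(z>.2)&(y<-.055)&(y>-.13)&(x<.54)&(x>.4)
    q=P[g]; 
    if len(q)>20:
        c=q.mean(0);d=np.linalg.svd(q-c)[2][0];print(n,"grip",len(q),c.round(4),d.round(3),q.min(0).round(4),q.max(0).round(4),np.median(im[g],0))
    r=(z>.3)&(x>.6)&(x<.67)&(abs(y)<.04);q=P[r];print(n,"ram top",len(q),q.mean(0).round(4),q.min(0).round(4),q.max(0).round(4)) 
    hd=(z>.25)&(z<.262)&(x>.58)&(x<.8)&(abs(y-.008)<.05);q=P[hd];print(n,"head top",len(q),q.mean(0),cv2.minAreaRect((q[:,:2]*1000).astype('float32')))
    bd=(z>.031)&(z<.039)&(x>.5)&(x<.6)&(abs(y-.01)<.06);q=P[bd];print(n,"bed",len(q),cv2.minAreaRect((q[:,:2]*1000).astype('float32')),np.median(q[:,2]))
    for a in(.53,.55,.57,.585):
        k=q[abs(q[:,0]-a)<.004]; 
        if len(k): print(a,k[:,1].min().round(4),k[:,1].max().round(4))
    b=(z>.063)&(z<.074)&(x>.53)&(x<.615)&(abs(y-.012)<.045);q=P[b];print(n,"barrel top",len(q),q.mean(0).round(4),cv2.minEnclosingCircle((q[:,:2]*1000).astype('float32')),np.median(q[:,2]))
    gr=(x<.45)&(y>.4)&(z>.08); q=P[gr]
    for lo in np.arange(.18,.5,.02):
        k=q[(q[:,2]>lo)&(q[:,2]<lo+.02)]
        if len(k)>5: print(n,"gripper",lo.round(2),len(k),k.min(0).round(3),k.max(0).round(3))
im,d=read_camera("wrist");cv2.imwrite("pics/w.png",im[:,:,::-1]);print("wrist near",d[(d>0)].min())
```

```text
[[-0.    -0.966 -0.258  0.074]
 [ 1.    -0.     0.     0.001]
 [-0.001 -0.258  0.966 -0.18 ]
 [ 0.     0.     0.     1.   ]]
scene grip 178 [ 0.4935 -0.0622  0.2388] [ 0.984 -0.065 -0.166] [ 0.4465 -0.0755  0.2239] [ 0.5339 -0.0551  0.2497] [73. 51. 39.]
scene ram top 155 [0.6417 0.0134 0.3158] [ 6.270e-01 -2.000e-04  3.002e-01] [0.6524 0.0214 0.3281]
scene head top 807 [0.68939565 0.01650915 0.25521878] ((686.7697143554688, 6.530326843261719), (75.95608520507812, 153.03187561035156), 86.88652801513672)
scene bed 300 ((557.39697265625, 17.784557342529297), (103.7017822265625, 84.6515121459961), 89.98103332519531) 0.03432256401792466
0.53 0.011 0.0625
0.55 0.0306 0.0684
0.57 -0.0301 0.0605
0.585 -0.0317 0.0588
scene barrel top 150 [0.5777 0.016  0.067 ] ((577.5819702148438, 15.257957458496094), 24.67351722717285) 0.06720206943556833
scene gripper 0.18 229 [-0.325  0.4    0.18 ] [-0.293  0.541  0.2  ]
scene gripper 0.2 315 [-0.327  0.4    0.2  ] [0.158 0.589 0.22 ]
scene gripper 0.22 349 [-0.33  0.4   0.22] [0.159 0.589 0.24 ]
scene gripper 0.24 345 [-0.33  0.4   0.24] [0.159 0.589 0.2
[... 1019 characters left out ...]
82 0.3303]
top head top 1843 [0.67152597 0.00593916 0.25596497] ((680.8926391601562, 4.058052062988281), (75.23171997070312, 157.4015655517578), 85.49755096435547)
top bed 755 ((557.0409545898438, 14.368873596191406), (104.7532730102539, 86.01048278808594), 89.74198913574219) 0.035207873382536614
0.53 -0.0379 0.0669
0.55 -0.033 0.061
0.57 -0.0338 0.0606
0.585 -0.0338 0.0602
top barrel top 276 [0.5717 0.0115 0.0677] ((571.931884765625, 11.34335994720459), 24.782201766967773) 0.06768132415702671
top gripper 0.2 28 [0.14  0.572 0.206] [0.157 0.583 0.22 ]
top gripper 0.22 50 [0.143 0.572 0.22 ] [0.157 0.583 0.24 ]
top gripper 0.24 19 [0.151 0.571 0.24 ] [0.156 0.583 0.25 ]
wrist near 0.065820485
```

View pics/w.png

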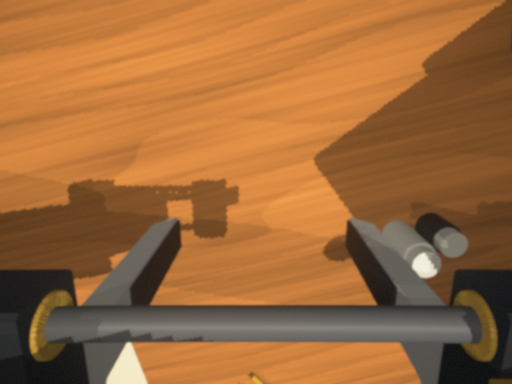

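```bash
python3 -m handwheel '[[[-25,-25,-30],-0.03],[[-34,-33,-20],-0.03],[[-34,-33,-10],-0.03],[[-34,-33,-10],-0.03],[[-34,-33,-10],-0.03],[[-34,-33,-10],-0.03],[[-34,-33,-10],0],[[-34,-33,0],0],[[-34,-33,0],0],[[0,0,0],0]]' 0
python3 - <<'E'
from h import *
s=read_state();print(s["eef_pos"],s["tool_rot"],s["wrist_force"]);Rt=R.from_rotvec(s["tool_rot"]).as_matrix()
for n in("scene","top"):
    im,d=read_camera(n);P=(cloud(n,d)-s["eef_pos"])@Rt
    m=(abs(P[...,0])<.14)&(abs(P[...,1])<.14)&(P[...,2]<.01)&(P[...,2]>-.4)
    q=P[m]*1000
    for lo in range(-320,10,15):
        k=q[(q[:,2]>=lo)&(q[:,2]<lo+15)]
        if len(k)>8:print(n,lo,len(k),np.percentile(k,1,axis=0)[:2].round(),np.percentile(k,99,axis=0)[:2].round())
    if n=="scene": cv2.imwrite("pics/d.png",cv2.resize(im,(768,576),interpolation=2)[:,:,::-1])
E
```

```text
time: 1.4
eef_pos: [0.4164, 0.3016, 0.3054]
tool_rot: [0.115, 3.138, -0.003]
wrist_force: [-0.9, -0.0, 0.1]
width: 0.0005
finger_force: 0.0
[0.41640296 0.30163829 0.30540398] [ 1.15192641e-01  3.13837388e+00 -2.76312057e-03] [-0.92636062 -0.04099446  0.12860944]
scene -320 351 [-39. -28.] [ 4. 37.]
scene -305 344 [-39. -29.] [ 7. 40.]
scene -290 373 [-39. -27.] [ 3. 50.]
scene -275 318 [-38. -28.] [10. 40.]
scene -260 310 [-39. -27.] [ 4. 37.]
scene -245 313 [-41. -29.] [ 7. 39.]
scene -230 299 [-41. -30.] [ 5. 39.]
scene -215 218 [-38. -25.] [ 2. 37.]
scene -200 308 [-40. -36.] [11. 39.]
scene -185 166 [-37. -38.] [14. 19.]
scene -170 240 [-24. -38.] [19. 19.]
scene -155 341 [-34. -84.] [25. 85.]
scene -140 833 [-37. -83.] [27. 90.]
scene -125 530 [-37. -77.] [21. 88.]
scene -110 303 [-38. -77.] [30. 82.]
scene -95 78 [-14. -12.] [ 6. 25.]
scene -80 84 [-13. -11.] [ 7. 15.]
scene -65 83 [-14. -10.] [ 7. 15.]
scene -50 87 [-13. -10.] [ 7. 15.]
scene -35 81 [-14. -10.] [ 5. 15.]
scene -20 69 [-13. -10.] [ 7. 15.]
scene -5 11 [-12.  -7.] [-7.  9.]
top -320 354 [-34. -34.] [10. -3.]
top -305 413 [-34. -34.] [20.  4.]
top -290 399 [-34. -34.] [26.  5.]
top -275 348 [-34. -34.] [29.  4.]
top -260 344 [-34. -34.] [29.  6.]
top -245 457 [-36. -35.] [35. 15.]
top -230 273 [-36. -36.] [31.  3.]
top -215 10 [-22. -35.] [  9. -20.]
top -200 742 [-35. -38.] [35.  4.]
top -185 158 [-32. -39.] [ 32. -17.]
top -170 104 [-18. -39.] [ 21. -34.]
top -155 826 [-30. -85.] [34. 87.]
top -140 851 [-32. -86.] [34. 89.]
top -125 329 [-32. -84.] [35. 80.]
top -110 45 [-32. -78.] [35. 82.]
```

View pics/d.png

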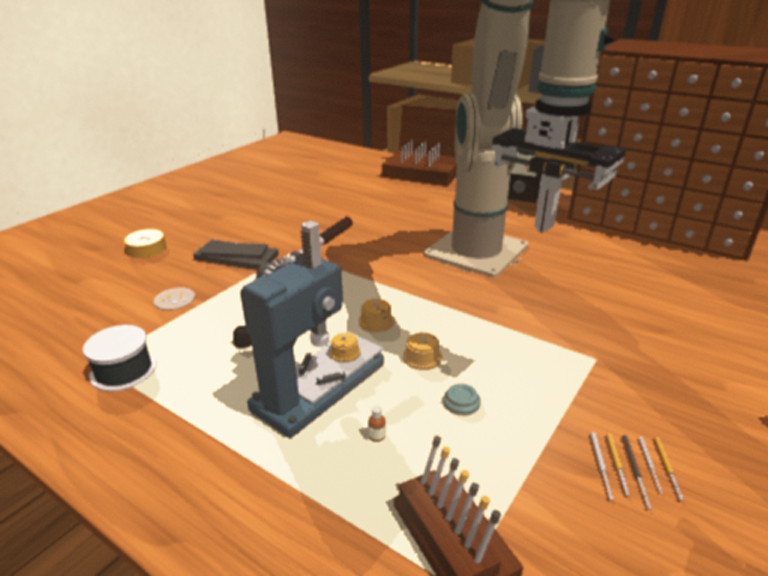

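The scene view shows the arm at about (550,180), the press, and a lever near level. The gripper body is ±37 mm deep and ±86 mm wide, starting 97 mm above the TCP. With a vertical tool, it meets the head front (press x -34) before the fingers can seat the barrel. I'll push it part way with the fingers, then finish with a spacer: one of the loose large barrels, set on the bed in front of it. First, a wrist look.

```bash
python3 -m handwheel '[[[-14,-43,8],0],[[-14,-43,8],0],[[-14,-43,8],0],[[-14,-43,8],0],[[-14,-43,8],0],[[-15,-41,8],0],[[0,0,0],0],[[0,0,0],0]]'
cat >> h.py <<'E'
O=np.array([.635,.009]);YAW=-.0735
def press(P):
    d=np.atleast_2d(P)[:,:2]-O;c,s=np.cos(YAW),np.sin(YAW);return np.c_[c*d[:,0]+s*d[:,1],-s*d[:,0]+c*d[:,1]]*1000
def world(x,y): c,s=np.cos(YAW),np.sin(YAW);return O+np.array([c*x-s*y,s*x+c*y])/1000
E
python3 - <<'E'
from h import *
s=read_state();print(s["eef_pos"],press(s["eef_pos"]),s["tool_rot"])
im,d=read_camera("wrist");np.savez("w1.npz",im=im,d=d)
a=cv2.resize(im,(768,576),interpolation=2);cv2.imwrite("pics/e.png",a[:,:,::-1])
P=cloud("wrist",d,s);x,y=press(P.reshape(-1,3)).T.reshape(2,384,512);z=P[...,2]
h=cv2.cvtColor(im,cv2.COLOR_RGB2HSV);g=cv2.inRange(h,(15,110,60),(32,255,255))>0
for nm,zl,zh,bx in(("barrel",.06,.075,(-110,0,-50,50)),("decoys",.03,.055,(-300,-125,-120,160))):
    m=((z>zl)&(z<zh)&(x>bx[0])&(x<bx[1])&(y>bx[2])&(y<bx[3])&g).astype('uint8')
    n,l,st,c=cv2.connectedComponentsWithStats(m)
    for i in range(1,n):
        if st[i,4]>100:
            k=l==i;q=np.c_[x[k],y[k]].astype('float32');print(nm,st[i,4],c[i].round(),cv2.minEnclosingCircle(q),"z",np.median(z[k]),"w",P[k].mean(0))
bd=(z>.031)&(z<.039)&(x>-118)&(x<-60)
for a in(-110,-95,-80,-65):
    k=y[bd&(abs(x-a)<3)];k=k[abs(k)<70];print("bed",a,len(k),np.percentile(k,[1,99]) if len(k) else '')
f=(z>.043)&(z<.052)&(x>-60)&(x<60)&(abs(y)<50)
print("fence pts",f.sum(),[ (a,y[f&(abs(x-a)<4)].round().min(),y[f&(abs(x-a)<4)].round().max()) for a in(-30,-20,-10,0,10) if (f&(abs(x-a)<4)).any()])
E
```

```text
time: 2.5
eef_pos: [0.4814, 0.0465, 0.2574]
tool_rot: [-0.099, -3.139, -0.002]
wrist_force: [0.5, 0.1, -0.4]
width: 0.0003
finger_force: 0.0
[0.48142166 0.0464735  0.25735906] [[-155.91551741   26.09448204]] [-9.94556839e-02 -3.13942162e+00 -1.80533645e-03]
barrel 583 [228. 240.] ((-63.513084411621094, -5.523858070373535), 24.370716094970703) z 0.06837113756754354 w [0.56755941 0.00074574 0.06777983]
decoys 2510 [194. 108.] ((-214.9429168701172, -52.47545623779297), 32.85942077636719) z 0.04362844315233039 w [ 0.41555809 -0.0264735   0.04286166]
decoys 2320 [322. 144.] ((-176.80621337890625, 96.86968231201172), 32.95871353149414) z 0.04363166155157713 w [0.46490672 0.11767896 0.0428232 ]
bed -110 346 [-45.15044437  43.59036893]
bed -95 363 [-52.45107435  50.25296777]
bed -80 93 [-47.27221387  42.90074319]
bed -65 50 [-45.91681842 -31.78769998]
fence pts 29 [(10, np.float64(27.0), np.float64(29.0))]
```

View pics/e.png

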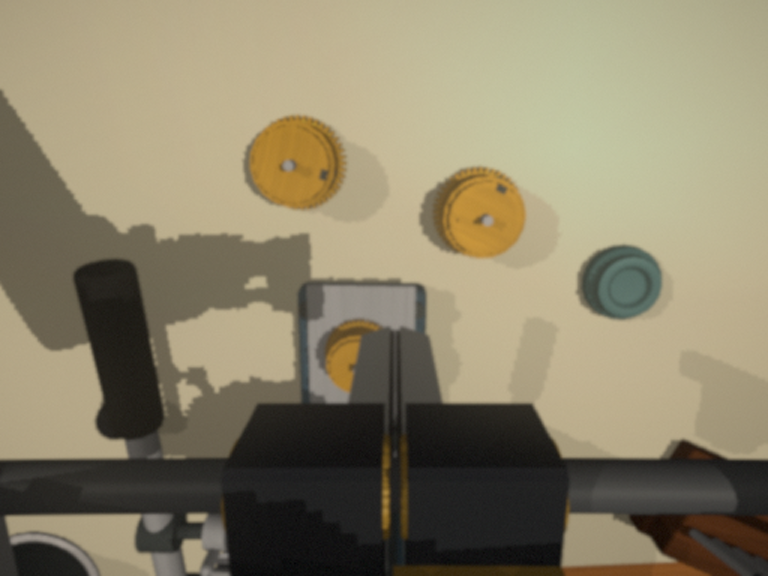

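The wrist view (image up is towards the robot) shows decoys at (295,162) and (485,212), the small barrel at (355,355) and the lever grip at (115,320). The bed's centre line lies within about 1.5 mm of my press frame. I'll raise the lever first, so the gripper body has room under it.

```bash
python3 -m handwheel '[[[-3,-38,-8],0],[[-3,-38,-8],0],[[-3,-38,-8],0],[[0,0,10],0],[[0,0,30],0],[[0,0,28],0],[[0,0,0],0]]' 45 15
python3 -m handwheel '[[[0,0,0],0],[[0,0,0],0],[[0,0,0],0]]' 0 15; python3 -c "
from h import *
s=read_state();print(press(s['eef_pos']),s['eef_pos'],s['wrist_force'],s['width'])"
```

```text
time: 3.42
eef_pos: [0.4817, -0.0672, 0.2117]
tool_rot: [-0.098, -3.135, -0.002]
wrist_force: [0.1, -0.2, 0.2]
width: 0.0451
finger_force: 0.0
time: 3.8
eef_pos: [0.4839, -0.0692, 0.2143]
tool_rot: [0.103, 3.138, 0.001]
wrist_force: [-0.4, 2.5, 1.3]
width: 0.0216
finger_force: 15.0
[[-144.90749965  -89.10704003]] [ 0.48394027 -0.06922534  0.21427181] [-0.41892229  2.54821895  1.29111318] 0.021622163294528565
```

```bash
python3 -m handwheel '[[[-1.5,0,-10],0],[[-2.2,0,-9.8],0],[[-2.8,0,-10],0],[[-3.4,0,-9.6],0],[[-4,0,-9.5],0],[[-4.5,0,-9.2],0],[[-4.4,0,-7.6],0],[[-4.6,0,-7.4],0],[[0,0,0],0]]'; python3 -c "
from h import *
s=read_state();print(press(s['eef_pos']),s['eef_pos'],s['wrist_force'],s['width'])"
```

```text
time: 4.92
eef_pos: [0.5109, -0.0714, 0.2875]
tool_rot: [0.103, 3.14, 0.001]
wrist_force: [0.1, 5.3, 1.6]
width: 0.0212
finger_force: 15.0
[[-117.8700514   -89.27605399]] [ 0.5108923  -0.07137937  0.28752331] [0.13317962 5.27254053 1.57060499] 0.021190863544816772
```

```bash
python3 -m handwheel '[[[0,0,0],0],[[0,0,-25],0],[[0,0,-30],0],[[14.5,46.5,0],0],[[14.5,46.5,0],0],[[14.5,46.5,0],0],[[14.5,46,0],0],[[0,0,50],0],[[0,0,60],0],[[0,0,60],0]]' 50 15
python3 -m handwheel '[[[0,0,60],0],[[0,0,35],0],[[0,0,0],0],[[0,0,0],0]]' 93; python3 -c "
from h import *
s=read_state();print(press(s['eef_pos']),s['eef_pos'],s['wrist_force'],s['width'])
T,d=read_camera('top');P=cloud('top',d);q=P[(P[...,2]>.25)&(P[...,0]<.58)&(P[...,0]>.4)&(P[...,1]<-.05)&(P[...,1]>-.13)];print('lever',len(q),q.max(0),q.mean(0))"
```

```text
time: 6.18
eef_pos: [0.4667, 0.1159, 0.171]
tool_rot: [0.104, 3.135, -0.001]
wrist_force: [0.5, 0.8, -0.2]
width: 0.05
finger_force: 0.0
time: 6.68
eef_pos: [0.4666, 0.1167, 0.0779]
tool_rot: [0.104, 3.137, -0.0]
wrist_force: [0.8, -0.3, -0.1]
width: 0.0865
finger_force: 0.0
[[-175.88040725   95.02089069]] [0.4665722  0.11667992 0.07791099] [ 0.841992   -0.29380298 -0.08093457] 0.08649602766110498
lever 524 [ 0.57924989 -0.05832986  0.33631202] [ 0.52008219 -0.06995929  0.30863118]
```

```bash
python3 -m handwheel '[[[0,1,30],0],[[0,0,31],0],[[0,0,0],0]]' 93; python3 -m handwheel '[[[0,0,0],0],[[0,0,0],0],[[0,0,0],0],[[0,0,0],0],[[0,0,-15],0],[[0,0,-20],0],[[0,0,-20],0],[[0,0,0],0]]' 0 40;  python3 -c "
from h import *
s=read_state();print(press(s['eef_pos']),s['eef_pos'],s['wrist_force'],s['width'])"
```

```text
time: 7.1
eef_pos: [0.465, 0.118, 0.0158]
tool_rot: [-0.103, -3.139, 0.0]
wrist_force: [-0.7, 0.1, 0.7]
width: 0.0932
finger_force: 0.0
time: 8.1
eef_pos: [0.4656, 0.1184, 0.0718]
tool_rot: [0.103, 3.138, 0.001]
wrist_force: [0.5, -0.3, -6.6]
width: 0.0642
finger_force: 40.0
[[-176.9781159   96.6368986]] [0.46559613 0.11837217 0.07177269] [ 0.52815677 -0.29635862 -6.60851989] 0.06424506601419097
```

```bash
python3 -m handwheel '[[[-9,-33,0],0],[[-9,-33,0],0],[[-9,-31.5,0],0],[[0,0,0],0],[[0,0,10],0],[[0,0,8.5],0],[[0,0,0],0]]'
python3 - <<'E'
from h import *
s=read_state();print(press(s['eef_pos']),s['eef_pos'],s['wrist_force'],s['width'])
im,d=read_camera("top");P=cloud("top",d);x,y=press(P.reshape(-1,3)).T.reshape(2,384,512);z=P[...,2]
h=cv2.cvtColor(im,cv2.COLOR_RGB2HSV);g=cv2.inRange(h,(15,110,60),(32,255,255))>0
k=g&(z>.062)&(z<.076)&(x>-100)&(x<10)&(abs(y)<50);print("barrel",k.sum(),cv2.minEnclosingCircle(np.c_[x[k],y[k]].astype('float32')))
im,d=read_camera("scene");cv2.imwrite("pics/f.png",cv2.resize(im[120:320,120:380],None,fx=3,fy=3,interpolation=2)[:,:,::-1])
E
```

```text
time: 8.98
eef_pos: [0.4847, 0.02, 0.051]
tool_rot: [-0.101, -3.138, -0.0]
wrist_force: [-0.3, 0.4, -6.4]
width: 0.0643
finger_force: 40.0
[[-1.50745553e+02 -3.13480005e-02]] [0.48465914 0.02003856 0.05103453] [-0.27350383  0.3602453  -6.37825424] 0.06430777069979389
barrel 277 ((-62.811973571777344, -2.418358087539673), 24.971967697143555)
```

View pics/f.png

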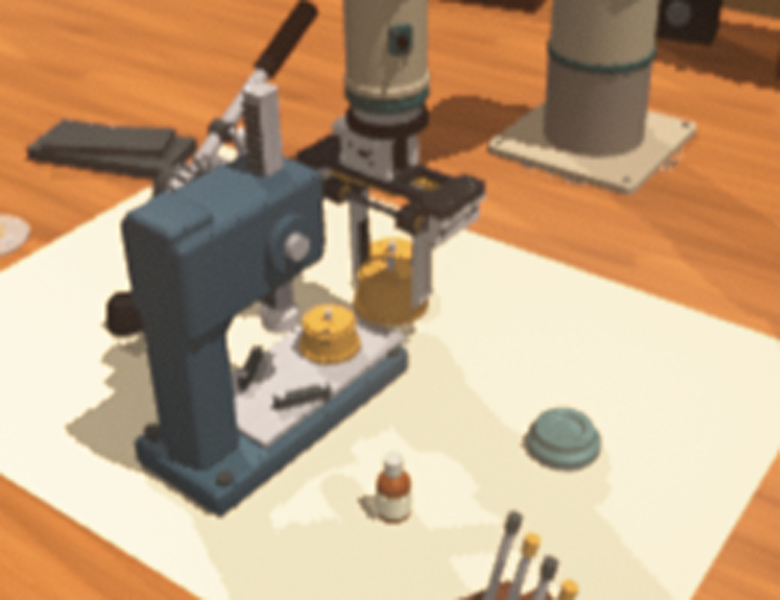

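The crop shows decoy B held upright at (390,285), in front of the barrel at (330,333), with the V fences clear behind it. Now I push.

```bash
python3 -m handwheel '[[[-8,-3,0],0],[[-7,0,0],0],[[-7,0,0],0],[[-7,0,0],0],[[-7,0,0],0],[[-7,0,0],0],[[0,0,0],0]]'
cat > bar.py <<'E'
from h import *
s=read_state();print("tool",press(s['eef_pos']),s['eef_pos'][2],s['wrist_force'],s['width'])
for n in("top","scene"):
    im,d=read_camera(n);P=cloud(n,d);x,y=press(P.reshape(-1,3)).T.reshape(2,384,512);z=P[...,2]
    h=cv2.cvtColor(im,cv2.COLOR_RGB2HSV);g=cv2.inRange(h,(15,110,60),(32,255,255))>0
    k=g&(z>.058)&(z<.0755)&(x>-75)&(x<35)&(abs(y)<50)
    if k.sum()>20:print(n,k.sum(),cv2.minEnclosingCircle(np.c_[x[k],y[k]].astype('float32')))
E
python3 bar.py
```

```text
time: 9.95
eef_pos: [0.5296, 0.0133, 0.0521]
tool_rot: [0.103, 3.138, 0.0]
wrist_force: [0.1, -1.0, -7.0]
width: 0.0642
finger_force: 40.0
tool [[-105.44344529   -3.47673638]] 0.052130587186486006 [ 0.14532471 -0.95720874 -7.04087961] 0.06418326765747918
scene 208 ((-42.45587158203125, 0.37551450729370117), 34.42813491821289)
```

```bash
python3 -m handwheel '[[[-6,0,0],0],[[-6,0,0],0],[[-6,0,0],0],[[-6,0,0],0],[[-2,0,0],0],[[0,0,0],0]]'; sed -i 's/(x>-75)/(x>press(s["eef_pos"])[0,0]+36)\&(z>.0635)/' bar.py
python3 bar.py; python3 -c "
from h import *
im,d=read_camera('scene');cv2.imwrite('pics/g.png',cv2.resize(im[170:300,150:320],None,fx=4,fy=4,interpolation=2)[:,:,::-1])"
```

```text
time: 10.8
eef_pos: [0.5547, 0.0116, 0.0521]
tool_rot: [0.103, 3.139, 0.0]
wrist_force: [-0.2, -0.3, -6.1]
width: 0.0644
finger_force: 40.0
tool [[-80.28336383  -3.32288858]] 0.05210500181564709 [-0.19201132 -0.34543897 -6.08772475] 0.0644129290278542
scene 161 ((-11.20362663269043, 1.1412876844406128), 24.846696853637695)
```

View pics/g.png

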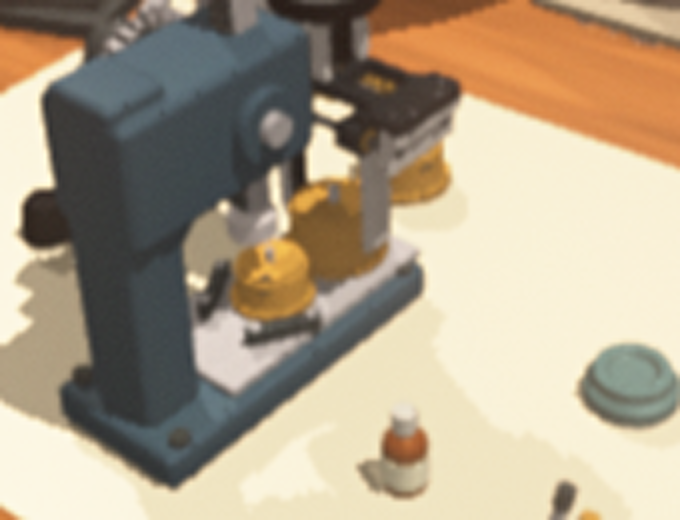

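The crop shows the barrel at (272,280) between the fences, about 12 to 14 mm short, with the decoy in contact behind it. Next I set the decoy down, back off, and push it from its front with both fingertips.

```bash
python3 -m handwheel '[[[0,0,1.5],0],[[0,0,0],0]]'; python3 -m handwheel '[[[0,0,0],0],[[0,0,0],0],[[0,0,0],0],[[20,0,0],0],[[20,0,0],0],[[22,1.5,0],0],[[0,0,0],0]]' 82;python3 -m handwheel '[[[0,0,0],0],[[0,0,0],0],[[0,0,0],0],[[-10,0,0],0],[[-8,0,0],0]]' 40; python3 bar.py
```

```text
time: 11.2
eef_pos: [0.5548, 0.0116, 0.0515]
tool_rot: [0.104, 3.138, 0.0]
wrist_force: [-0.7, -0.3, 2.0]
width: 0.0643
finger_force: 40.0
time: 12.08
eef_pos: [0.491, 0.0174, 0.0506]
tool_rot: [-0.102, -3.138, -0.0]
wrist_force: [0.2, -0.8, -0.5]
width: 0.082
finger_force: 0.0
time: 12.7
eef_pos: [0.5116, 0.0159, 0.0506]
tool_rot: [0.103, 3.139, 0.0]
wrist_force: [0.9, 0.0, 0.8]
width: 0.0405
finger_force: 0.0
tool [[-123.52617652   -2.17781573]] 0.05062467759924574 [0.92746236 0.01226925 0.80562805] 0.040514030333891636
top 88 ((-22.06900405883789, -1.5368289947509766), 22.215505599975586)
scene 258 ((-37.89711380004883, 7.506326198577881), 52.477195739746094)
```

```bash
python3 -m handwheel '[[[-5,0,0],0],[[-4,0,0],0],[[-4,0,0],0],[[-4,0,0],0],[[0,0,0],0]]'; sed -i 's/(x>press(s\["eef_pos"\])\[0,0\]+36)/(x>-36)/' bar.py; python3 bar.py;python3 -m handwheel '[[[-2,0,0],0],[[0,0,0],0]]'
```

```text
time: 13.42
eef_pos: [0.5258, 0.0145, 0.0502]
tool_rot: [-0.104, -3.137, 0.001]
wrist_force: [-3.4, -1.6, 0.7]
width: 0.0399
finger_force: 2.3
tool [[-109.2656412    -2.51377583]] 0.050160198339851386 [-3.43680011 -1.60127876  0.6683368 ] 0.03994187437635683
scene 156 ((-8.401983261108398, 1.8696786165237427), 25.303287506103516)
time: 13.78
eef_pos: [0.5296, 0.0149, 0.0504]
tool_rot: [0.103, 3.14, 0.0]
wrist_force: [-2.8, -0.7, -2.2]
width: 0.0403
finger_force: 1.8
```

```bash
python3 -m handwheel '[[[-2,0,0],0],[[-2,0,0],0],[[0,0,0],0]]';python3 -m handwheel '[[[-2,0,0],0],[[-1,0,0],0],[[0,0,0],0]]'; python3 bar.py
```

```text
time: 14.15
eef_pos: [0.5339, 0.0147, 0.0506]
tool_rot: [0.103, 3.139, 0.0]
wrist_force: [-2.0, 0.9, -1.5]
width: 0.0401
finger_force: 1.6
time: 14.52
eef_pos: [0.5353, 0.0145, 0.0505]
tool_rot: [-0.103, -3.138, -0.0]
wrist_force: [-5.3, 1.0, 0.2]
width: 0.0398
finger_force: 2.7
tool [[-99.85198009  -1.86740123]] 0.05046852840769913 [-5.34001234  1.02494696  0.15877515] 0.039770329090990306
scene 182 ((-5.031505107879639, 1.338131070137024), 32.22445297241211)
```

```bash
python3 -m handwheel '[[[-2,0,0],0],[[0,0,0],0]]'; python3 -m handwheel '[[[-2,0,0],0],[[0,0,0],0]]'; python3 bar.py
```

```text
time: 14.88
eef_pos: [0.5362, 0.0142, 0.0503]
tool_rot: [-0.103, -3.136, 0.0]
wrist_force: [-6.9, 0.9, 2.0]
width: 0.04
finger_force: 3.5
time: 15.12
eef_pos: [0.5363, 0.0141, 0.0503]
tool_rot: [-0.103, -3.132, 0.0]
wrist_force: [-9.9, 0.1, 5.4]
width: 0.0404
finger_force: 5.6
tool [[-98.77873158  -2.16099444]] 0.05026240721997506 [-9.87252764  0.10310342  5.43686895] 0.040440181839115914
scene 188 ((-6.050333499908447, 3.720236301422119), 33.41313934326172)
```

```bash
python3 -m handwheel '[[[-2,2,0],0],[[-1,-3,0],0],[[0,0,0],0]]'
python3 - <<'E'
from h import *
s=read_state();print(press(s["eef_pos"]),s["wrist_force"])
from scipy.optimize import least_squares
for n in("scene","top"):
    im,d=(np.load(n+"0.npz")[k] for k in("im","d")); im2,d2=read_camera(n)
    for tag,im,d,xl in(("start",im,d,-92),("now",im2,d2,-33)):
        P=cloud(n,d);x,y=press(P.reshape(-1,3)).T.reshape(2,384,512);z=P[...,2]
        g=cv2.inRange(cv2.cvtColor(im,cv2.COLOR_RGB2HSV),(15,110,60),(32,255,255))>0
        k=g&(z>.044)&(z<.063)&(x>xl)&(x<40)&(abs(y)<45); q=np.c_[x[k],y[k]]
        t=g&(z>.0665)&(z<.074)&(x>xl)&(x<40)&(abs(y)<45)
        if k.sum()<15: print(n,tag,k.sum());continue
        r=least_squares(lambda p:np.hypot(q[:,0]-p[0],q[:,1]-p[1])-25,q.mean(0)-[8,8],loss='soft_l1');print(n,tag,k.sum(),r.x.round(1),np.median(abs(r.fun)).round(2),"top",t.sum(),x[t].mean().round(1),y[t].mean().round(1))
    if n=="scene":cv2.imwrite("pics/k.png",cv2.resize(im2[190:290,160:300],None,fx=5,fy=5,interpolation=2)[:,:,::-1])
E
```

```text
time: 15.6
eef_pos: [0.5367, 0.0138, 0.0501]
tool_rot: [-0.101, -3.128, -0.001]
wrist_force: [-13.4, 2.7, 8.1]
width: 0.0404
finger_force: 9.1
[[-98.34989787  -2.4034797 ]] [-13.4360399    2.67688729   8.14082906]
scene start 98 [-61.2  -0.9] 0.83 top 90 -60.4 0.9
scene now 124 [0.5 0.4] 1.17 top 99 2.4 0.4
top start 17 [-61.4  -1.1] 0.82 top 205 -62.9 -2.4
top now 0
```

View pics/k.png

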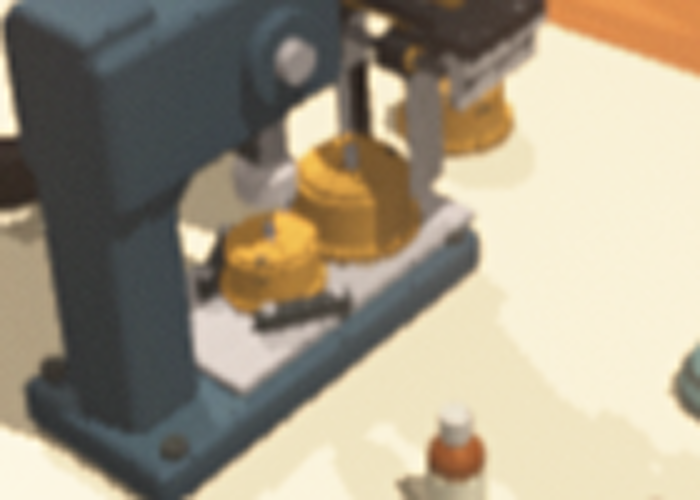

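The crop shows the barrel at (275,262) wedged between both fences. The scene fit puts it at (0.5, 0.4) mm, and the push force stays high with no further travel, so it is seated. I back off and go to the lever.

```bash
python3 -m handwheel '[[[6,0,0],0],[[16,0,0],0],[[18,0,0],0],[[15,25,0],0],[[0,0,-50],0],[[0,0,-60],0],[[0,0,-60],0],[[0,0,-60],0],[[0,0,-55],0],[[0,0,0],0]]' 45; python3 -m handwheel '[[[-6,-28,0],0],[[-7,-28,0],0],[[-7,-28,0],0],[[-7,-27,0],0],[[0,0,0],0]]';python3 bar.py
```

```text
time: 16.95
eef_pos: [0.4948, 0.0415, 0.341]
tool_rot: [0.104, 3.125, 0.004]
wrist_force: [-0.1, -0.3, -0.6]
width: 0.0452
finger_force: 0.0
time: 17.58
eef_pos: [0.5103, -0.0737, 0.3349]
tool_rot: [0.11, 3.138, -0.002]
wrist_force: [0.3, -0.2, -0.1]
width: 0.0451
finger_force: 0.0
tool [[-118.27247925  -91.66025453]] 0.33494172989118265 [ 0.2948811  -0.20381644 -0.11807654] 0.045053095912997075
scene 180 ((-5.7663984298706055, 2.5353856086730957), 32.86603927612305)
```

```bash
python3 -m handwheel '[[[0,2.5,20],0],[[0,0.5,27],0],[[0,0,0],0]]'; python3 -m handwheel '[[[0,0,0],0],[[0,0,0],0],[[0,0,0],0]]' 0 15; python3 -c "
from h import *
s=read_state();p=press(s['eef_pos'])[0];z=s['eef_pos'][2]*1000+18.8;print(p,z,s['wrist_force'],s['width'],np.hypot(p[0]-22,z-212),np.arctan2(z-212,22-p[0]))"
```

```text
time: 18.05
eef_pos: [0.5086, -0.0664, 0.287]
tool_rot: [-0.1, -3.136, -0.001]
wrist_force: [0.9, -0.2, 0.2]
width: 0.0453
finger_force: 0.0
time: 18.42
eef_pos: [0.5104, -0.0712, 0.2895]
tool_rot: [0.106, 3.137, -0.006]
wrist_force: [-0.4, -6.6, 0.5]
width: 0.0216
finger_force: 15.0
[-118.3723089   -89.15209962] 308.33998993314435 [-0.37963663 -6.59995614  0.52546283] 0.021605193135027276 170.25210356083164 0.6014840182560863
```

```bash
python3 -c "
import numpy as np
f=np.linspace(.60,-.60,15);x=22-170.25*np.cos(f);z=212+170.25*np.sin(f)
X=np.round(x,1);Z=np.round(z,1)
for i in range(14):print([round(-(X[i+1]-X[i]),1),0,round(-(Z[i+1]-Z[i]),1)],f[i+1].round(3),X[i+1],Z[i+1])"
```

```text
[np.float64(7.7), 0, np.float64(12.4)] 0.514 -126.2 295.7
[np.float64(6.7), 0, np.float64(12.9)] 0.429 -132.9 282.8
[np.float64(5.4), 0, np.float64(13.6)] 0.343 -138.3 269.2
[np.float64(4.4), 0, np.float64(13.9)] 0.257 -142.7 255.3
[np.float64(3.1), 0, np.float64(14.3)] 0.171 -145.8 241.0
[np.float64(1.8), 0, np.float64(14.4)] 0.086 -147.6 226.6
[np.float64(0.6), 0, np.float64(14.6)] 0.0 -148.2 212.0
[np.float64(-0.6), 0, np.float64(14.6)] -0.086 -147.6 197.4
[np.float64(-1.8), 0, np.float64(14.4)] -0.171 -145.8 183.0
[np.float64(-3.1), 0, np.float64(14.3)] -0.257 -142.7 168.7
[np.float64(-4.4), 0, np.float64(13.9)] -0.343 -138.3 154.8
[np.float64(-5.4), 0, np.float64(13.6)] -0.429 -132.9 141.2
[np.float64(-6.7), 0, np.float64(12.9)] -0.514 -126.2 128.3
[np.float64(-7.7), 0, np.float64(12.4)] -0.6 -118.5 115.9
```

```bash
cat > st.py <<'E'
from h import *
s=read_state();p=press(s['eef_pos'])[0];z=s['eef_pos'][2]*1000+18.8;f=np.array(s['wrist_force']);a=np.arctan2(z-212,22-p[0])
c,si=np.cos(YAW),np.sin(YAW);fx=c*f[0]+si*f[1]
# pull direction (down stroke tangent) in press x,z: (-sin a, -cos a); felt against pull = -f.t
print("t",s["time"],"p",p.round(1),"z",z.round(1),"r",np.hypot(p[0]-22,z-212).round(1),"lever",(.611-a).round(3),"f",f.round(1),"against",(fx*np.sin(a)+f[2]*np.cos(a)).round(2),"w",s["width"].round(4))
E
python3 -m handwheel '[[[7.7,-1.5,12.4],0],[[6.7,0,12.9],0],[[5.4,0,13.6],0],[[4.4,0,13.9],0],[[3.1,0,14.3],0],[[1.8,0,14.4],0],[[0.6,0,14.6],0],[[0,0,0],0]]'; python3 st.py
```

```text
time: 19.42
eef_pos: [0.4807, -0.0689, 0.1924]
tool_rot: [0.105, 3.139, -0.002]
wrist_force: [2.2, -4.3, -3.2]
width: 0.0215
finger_force: 15.0Traceback (most recent call last):
  File "st.py", line 5, in <module>
    print("t",s["time"],"p",p.round(1),"z",z.round(1),"r",np.hypot(p[0]-22,z-212).round(1),"lever",(.611-a).round(3),"f",f.round(1),"against",(fx*np.sin(a)+f[2]*np.cos(a)).round(2),"w",s["width"].round(4))
                                                                                                                                                                                         ^^^^^^^^^^^^^^^^
AttributeError: 'float' object has no attribute 'round'
```

```bash
sed -i 's/s\["width"\].round(4)/s["width"]/' st.py
python3 -m handwheel '[[[-0.6,-1,14.6],0],[[-1.8,0,14.4],0],[[-3.1,0,14.3],0],[[-4.4,0,13.9],0],[[-5.4,0,13.6],0],[[-6.7,0,12.9],0],[[-7.7,0,12.4],0],[[0,0,0],0]]'; python3 st.py
python3 -m handwheel '[[[7.7,0,-12.4],0],[[6.7,0,-12.9],0],[[5.4,0,-13.6],0],[[4.4,0,-13.9],0],[[3.1,0,-14.3],0],[[1.8,0,-14.4],0],[[0.6,0,-14.6],0],[[0,0,0],0]]'; python3 st.py
```

```text
time: 20.42
eef_pos: [0.5099, -0.0712, 0.0949]
tool_rot: [-0.104, -3.139, 0.001]
wrist_force: [0.6, -5.6, -3.0]
width: 0.0218
finger_force: 15.0
t 20.425 p [-118.9  -89.1] z 113.7 r 171.8 lever 1.22 f [ 0.6 -5.6 -3. ] against -3.04 w 0.021801078807189376
time: 21.42
eef_pos: [0.4792, -0.0688, 0.1939]
tool_rot: [-0.103, -3.139, 0.0]
wrist_force: [-3.0, -5.0, 0.1]
width: 0.0214
finger_force: 15.0
t 21.425 p [-149.7  -89. ] z 212.7 r 171.7 lever 0.607 f [-3.  -5.   0.1] against 0.04 w 0.021379741351414062
```

```bash
python3 -m handwheel '[[[-0.6,0,-14.6],0],[[-1.8,0,-14.4],0],[[-3.1,0,-14.3],0],[[-4.4,0,-13.9],0],[[-5.4,0,-13.6],0],[[-6.7,0,-12.9],0],[[-7.7,0,-12.4],0],[[0,0,0],0]]'; python3 st.py
python3 - <<'E'
from h import *
im,d=read_camera("top");P=cloud("top",d);x,y=press(P.reshape(-1,3)).T.reshape(2,384,512);z=P[...,2]
k=(z>.27)&(abs(x)<14)&(abs(y)<14);print("ram top z",k.sum(),np.percentile(z[k],[50,80,95]))
im,d=np.load("top0.npz")["im"],np.load("top0.npz")["d"];z=cloud("top",d)[...,2];k=(z>.27)&(abs(x)<14)&(abs(y)<14);print("was",k.sum(),np.percentile(z[k],[50,80,95]))
E
```

```text
time: 22.42
eef_pos: [0.5088, -0.0711, 0.2899]
tool_rot: [-0.103, -3.139, 0.001]
wrist_force: [-3.3, -4.7, 1.6]
width: 0.0211
finger_force: 15.0
t 22.425 p [-120.   -89.1] z 308.7 r 171.8 lever 0.013 f [-3.3 -4.7  1.6] against -0.33 w 0.021091142821285807
ram top z 168 [0.31374752 0.31502686 0.31647284]
was 168 [0.32612062 0.32791719 0.32917377]
```

```bash
python3 -m handwheel '[[[7.2,-1.5,12.4],0],[[6.7,-1,12.9],0],[[5.4,0,13.6],0],[[4.4,0,13.9],0],[[3.1,0,14.3],0],[[1.8,0,14.4],0],[[0.6,0,14.6],0],[[-0.6,0,14.6],0],[[-1.8,0,14.4],0],[[-3.1,0,14.3],0]]'; python3 -m handwheel '[[[-4.4,0,13.9],0],[[-5.4,0,13.6],0],[[-6.7,0,12.9],0],[[-7.7,0,12.4],0],[[0,0,0],0]]'; python3 st.py
python3 -m handwheel '[[[7.7,0,-12.4],0],[[6.7,0,-12.9],0],[[5.4,0,-13.6],0],[[4.4,0,-13.9],0],[[3.1,0,-14.3],0],[[1.8,0,-14.4],0],[[0.6,0,-14.6],0],[[-0.6,0,-14.6],0],[[-1.8,0,-14.4],0],[[-3.1,0,-14.3],0]]'; python3 -m handwheel '[[[-4.4,0,-13.9],0],[[-5.4,0,-13.6],0],[[-6.7,0,-12.9],0],[[-7.5,0,-12.4],0],[[0,0,0],0]]';python3 st.py
cat > ram.py <<'E'
from h import *
im,d=read_camera("top");P=cloud("top",d);x,y=press(P.reshape(-1,3)).T.reshape(2,384,512);z=P[...,2]
k=(z>.27)&(abs(x)<14)&(abs(y)<14);print("ram top z",k.sum(),np.percentile(z[k],[50,80,95]),"foot",100-1000*(np.array([.32612,.32792,.32917])-np.percentile(z[k],[50,80,95])))
E
python3 ram.py
```

```text
time: 23.72
eef_pos: [0.4871, -0.0695, 0.1488]
tool_rot: [0.101, 3.138, 0.004]
wrist_force: [1.5, 4.9, 2.5]
width: 0.0217
finger_force: 15.0
time: 24.35
eef_pos: [0.5113, -0.0714, 0.095]
tool_rot: [0.101, 3.139, 0.003]
wrist_force: [3.0, 4.8, -2.3]
width: 0.0213
finger_force: 15.0
t 24.35 p [-117.5  -89.2] z 113.8 r 170.6 lever 1.224 f [ 3.   4.8 -2.3] against -3.4 w 0.02127359706431276
time: 25.6
eef_pos: [0.483, -0.0692, 0.2341]
tool_rot: [-0.101, -3.132, -0.005]
wrist_force: [-2.4, 6.0, -4.6]
width: 0.0212
finger_force: 15.0
time: 26.22
eef_pos: [0.5074, -0.0711, 0.2875]
tool_rot: [-0.102, -3.133, -0.005]
wrist_force: [-4.9, 4.8, 3.8]
width: 0.0215
finger_force: 15.0
t 26.225 p [-121.4  -89.3] z 306.3 r 171.6 lever 0.029 f [-4.9  4.8  3.8] against 0.3 w 0.02145036423573888
ram top z 149 [0.30078588 0.30235466 0.30362838] foot [74.66588227 74.43465645 74.45837567]
```

```bash
python3 -m handwheel '[[[6,1,11],0],[[6.7,0,12.9],0],[[5.4,0,13.6],0],[[4.4,0,13.9],0],[[3.1,0,14.3],0],[[0,0,0],0],[[0,0,0],0]]'; python3 st.py; python3 -m handwheel '[[[1,0,5],0],[[0.6,0,5],0],[[0,0,0],0],[[0,0,0],0]]';python3 st.py; python3 ram.py
```

```text
time: 27.15
eef_pos: [0.4848, -0.0693, 0.222]
tool_rot: [-0.102, -3.14, -0.002]
wrist_force: [3.8, 4.9, -3.0]
width: 0.0218
finger_force: 15.0
t 27.15 p [-144.1  -89.2] z 240.8 r 168.5 lever 0.439 f [ 3.8  4.9 -3. ] against -2.39 w 0.021830701999728506
time: 27.65
eef_pos: [0.4836, -0.0692, 0.2124]
tool_rot: [0.102, 3.139, 0.002]
wrist_force: [4.0, 4.0, -2.3]
width: 0.0216
finger_force: 15.0
t 27.65 p [-145.2  -89.2] z 231.2 r 168.3 lever 0.497 f [ 4.   4.  -2.3] against -1.88 w 0.021600916833867456
ram top z 139 [0.29708075 0.2984348  0.29969225] foot [70.96074913 70.51480043 70.52225459]
```

```bash
python3 -m handwheel '[[[2,0,5],0],[[1,0,5],0],[[0.5,0,5],0],[[0.3,0,5],0],[[0,0,0],0],[[0,0,0],0]]'; python3 st.py; for i in 1; do python3 -m handwheel '[[[0.2,0,5],0],[[0,0,5],0],[[0,0,0],0],[[0,0,0],0]]' >/dev/null; python3 st.py;  python3 -m handwheel '[[[-0.2,0,5],0],[[0,0,0],0],[[0,0,0],0]]' >/dev/null; python3 st.py; done; python3 ram.py
```

```text
time: 28.45
eef_pos: [0.482, -0.0692, 0.1931]
tool_rot: [0.102, 3.134, 0.001]
wrist_force: [6.3, 5.4, -2.8]
width: 0.0214
finger_force: 15.0
t 28.45 p [-146.8  -89.2] z 211.9 r 168.8 lever 0.612 f [ 6.3  5.4 -2.8] against -2.79 w 0.02136685888231212
t 28.95 p [-146.8  -89.2] z 202.0 r 169.1 lever 0.67 f [ 6.6  3.7 -2.4] against -2.8 w 0.02140492501500882
t 29.325 p [-146.6  -89.2] z 197.1 r 169.3 lever 0.699 f [ 6.7  5.5 -1.3] against -1.82 w 0.021409183825487378
ram top z 137 [0.29482522 0.29602341 0.2968734 ] foot [68.70522472 68.1034149  67.70340392]
```

```bash
python3 -m handwheel '[[[-4,0,1],0],[[0,0,0],0],[[0,0,0],0]]' >/dev/null; python3 st.py; for r in 1; do python3 -m handwheel '[[[-0.4,0,4],0],[[0,0,0],0],[[0,0,0],0]]' >/dev/null; python3 st.py;  python3 -m handwheel '[[[-0.4,0,4],0],[[0,0,0],0],[[0,0,0],0]]' >/dev/null; python3 st.py; python3 -m handwheel '[[[-0.5,0,4],0],[[0,0,0],0],[[0,0,0],0]]' >/dev/null; python3 st.py; done
```

```text
t 29.75 p [-146.3  -89.2] z 195.4 r 169.1 lever 0.709 f [0.5 5.1 2. ] against 1.99 w 0.021801858964701843
t 30.125 p [-145.7  -89.2] z 191.5 r 169.0 lever 0.733 f [-0.1  5.1  2. ] against 2.09 w 0.021577228248932726
t 30.5 p [-145.   -89.2] z 187.6 r 168.8 lever 0.756 f [1.4 4.4 2.4] against 2.24 w 0.021684933582002786
t 30.875 p [-144.3  -89.2] z 183.7 r 168.7 lever 0.779 f [1.  5.7 2.7] against 2.53 w 0.021448445196717875
```

```bash
python3 -m handwheel '[[[-0.7,0,4],0],[[0,0,0],0],[[0,0,0],0]]' >/dev/null; python3 st.py;  python3 -m handwheel '[[[-0.8,0,4],0],[[0,0,0],0],[[0,0,0],0]]' >/dev/null; python3 st.py; python3 -m handwheel '[[[-0.9,0,4],0],[[0,0,0],0],[[0,0,0],0]]' >/dev/null; python3 st.py; python3 -m handwheel '[[[-0.5,0,2],0],[[0,0,0],0],[[0,0,0],0]]' >/dev/null; python3 st.py
```

```text
t 31.25 p [-143.4  -89.2] z 179.8 r 168.5 lever 0.803 f [1.3 4.8 2.8] against 2.52 w 0.021546174937111473
t 31.625 p [-142.5  -89.2] z 175.8 r 168.4 lever 0.828 f [1.4 4.7 1.9] against 1.58 w 0.02167292734683154
t 32.0 p [-141.5  -89.2] z 171.8 r 168.3 lever 0.852 f [1.8 4.7 3.2] against 2.79 w 0.021902886754497503
t 32.375 p [-140.9  -89.2] z 170.0 r 168.3 lever 0.863 f [1.7 5.3 4.7] against 4.25 w 0.021411517818234953
```

```bash
python3 -m handwheel '[[[-0.4,0,1.5],0],[[0,0,0],0],[[0,0,0],0]]' >/dev/null; python3 st.py;  python3 -m handwheel '[[[-0.4,0,1.5],0],[[0,0,0],0],[[0,0,0],0]]' >/dev/null; python3 st.py
```

```text
t 32.75 p [-140.5  -89.2] z 168.6 r 168.2 lever 0.872 f [0.9 5.4 6.6] against 6.26 w 0.0213454271014133
t 33.125 p [-140.1  -89.2] z 167.1 r 168.2 lever 0.881 f [0.6 5.5 6.7] against 6.38 w 0.02153431244957721
```

```bash
python3 -m handwheel '[[[-0.4,0,1.5],0],[[0,0,0],0],[[0,0,0],0]]' >/dev/null; python3 st.py; python3 -m handwheel '[[[0,0,0],0]]' >/dev/null; python3 st.py
```

```text
t 33.5 p [-139.7  -89.2] z 165.6 r 168.2 lever 0.89 f [0.6 4.4 6. ] against 5.69 w 0.02152184004160646
t 33.625 p [-139.7  -89.2] z 165.7 r 168.2 lever 0.89 f [1.1 4.8 5.8] against 5.41 w 0.021482344764798104
```

```bash
python3 -m handwheel '[[[-0.4,0,1.5],0],[[0,0,0],0],[[0,0,0],0]]' >/dev/null; python3 st.py; python3 -m handwheel '[[[0,0,0],0]]' >/dev/null; python3 st.py; python3 ram.py
```

```text
t 34.0 p [-139.2  -89.2] z 164.2 r 168.2 lever 0.899 f [1.3 5.1 5.7] against 5.19 w 0.021125217834461942
t 34.125 p [-139.2  -89.2] z 164.2 r 168.1 lever 0.899 f [1.7 4.7 5.5] against 4.88 w 0.021521719801784505
ram top z 137 [0.29227678 0.29407094 0.2951552 ] foot [66.15677929 66.15093808 65.98520128]
```

```bash
python3 -m handwheel '[[[-0.5,0,2],0],[[0,0,0],0],[[0,0,0],0]]' >/dev/null; python3 st.py; python3 -m handwheel '[[[-0.5,0,1.5],0],[[0,0,0],0],[[0,0,0],0]]' >/dev/null; python3 st.py
```

```text
t 34.55 p [-138.6  -89.2] z 162.2 r 168.1 lever 0.912 f [1.8 5.3 6.6] against 5.88 w 0.02142088158695909
t 34.925 p [-138.1  -89.2] z 160.7 r 168.1 lever 0.921 f [0.8 5.  5.8] against 5.35 w 0.021354031252163376
```

```bash
python3 -m handwheel '[[[-0.5,0,1.5],0],[[0,0,0],0],[[0,0,0],0]]' >/dev/null; python3 st.py; python3 -m handwheel '[[[-0.5,0,1.5],0],[[0,0,0],0],[[0,0,0],0]]' >/dev/null; python3 st.py
```

```text
t 35.3 p [-137.6  -89.2] z 159.2 r 168.1 lever 0.931 f [1.6 5.5 5.3] against 4.65 w 0.02182451900444834
t 35.675 p [-137.1  -89.2] z 157.7 r 168.1 lever 0.94 f [-0.1  5.9  6.3] against 6.17 w 0.021603593743565384
```

```bash
python3 -m handwheel '[[[-0.5,0,1.5],0],[[0,0,0],0],[[0,0,0],0]]' >/dev/null; python3 st.py; python3 -m handwheel '[[[0,0,0],0]]' >/dev/null; python3 st.py; python3 ram.py; python3 ram.py
```

```text
t 36.05 p [-136.5  -89.2] z 156.2 r 168.1 lever 0.949 f [0.9 4.4 5.8] against 5.25 w 0.021232958683659486
t 36.175 p [-136.5  -89.2] z 156.2 r 168.1 lever 0.949 f [0.4 4.2 6. ] against 5.66 w 0.021589143739103093
ram top z 137 [0.29201775 0.29341411 0.29430677] foot [65.89774566 65.49411222 65.136767  ]
ram top z 137 [0.29210993 0.29346088 0.29424948] foot [65.98992786 65.5408848  65.07947671]
```

```bash
python3 -m handwheel '[[[-0.5,0,1.5],0],[[0,0,0],0],[[0,0,0],0]]' >/dev/null; python3 st.py; python3 -m handwheel '[[[-0.5,0,1.5],0],[[0,0,0],0],[[0,0,0],0]]' >/dev/null; python3 st.py
```

```text
t 36.65 p [-136.   -89.2] z 154.8 r 168.1 lever 0.959 f [1.4 5.4 6.8] against 6.1 w 0.021685561510553814
t 37.025 p [-135.4  -89.2] z 153.3 r 168.0 lever 0.968 f [0.3 4.5 7.1] against 6.67 w 0.021501614872656914
```

```bash
python3 -m handwheel '[[[-0.5,0,1.3],0],[[0,0,0],0],[[0,0,0],0]]' >/dev/null; python3 st.py; python3 -m handwheel '[[[0,0,0],0]]' >/dev/null; python3 st.py
```

```text
t 37.4 p [-135.   -89.2] z 152.1 r 168.0 lever 0.975 f [1.1 5.7 8. ] against 7.26 w 0.021399762083832853
t 37.525 p [-135.   -89.2] z 152.1 r 168.0 lever 0.975 f [-0.1  4.8  8. ] against 7.66 w 0.02129340227432442
```

```bash
python3 -m handwheel '[[[-0.4,0,1.2],0],[[0,0,0],0],[[0,0,0],0]]' >/dev/null; python3 st.py; python3 -m handwheel '[[[0,0,0],0]]' >/dev/null; python3 st.py; python3 ram.py
```

```text
t 37.9 p [-134.5  -89.2] z 151.0 r 168.0 lever 0.983 f [0.4 4.7 8.2] against 7.58 w 0.021310100646903467
t 38.025 p [-134.6  -89.2] z 151.0 r 168.0 lever 0.983 f [0.6 3.2 8. ] against 7.3 w 0.021617044327908983
ram top z 136 [0.29175385 0.29294747 0.29433971] foot [65.63384762 65.02747348 65.16971208]
```

```bash
python3 -m handwheel '[[[-0.4,0,1.2],0],[[0,0,0],0],[[0,0,0],0]]' >/dev/null; python3 st.py; python3 -m handwheel '[[[0,0,0],0]]' >/dev/null; python3 st.py
```

```text
t 38.45 p [-134.1  -89.2] z 149.9 r 168.0 lever 0.99 f [0.1 4.8 9.2] against 8.66 w 0.021395159337757704
t 38.575 p [-134.1  -89.2] z 149.9 r 168.0 lever 0.99 f [0.5 4.4 9.7] against 8.95 w 0.02127780493485641
```

Bottomed: the force climbs steadily to 8.9 N at about 0.55 N per mm. Now I raise the lever and let go.

```bash
python3 -m handwheel '[[[4.8,0,-14.1],0],[[3.8,0,-14.6],0],[[2.3,0,-15],0],[[1,0,-15],0],[[-0.4,0,-15.1],0],[[-1.8,0,-15.1],0],[[-3,0,-14.8],0],[[-4.4,0,-14.4],0],[[-5.7,0,-14],0],[[-6.1,0,-12],0]]' ; python3 -m handwheel '[[[-6.1,0,-11],0],[[0,0,0],0],[[0,0,0],0]]'; python3 st.py; python3 ram.py
```

```text
time: 39.83
eef_pos: [0.4989, -0.0704, 0.2727]
tool_rot: [-0.103, -3.13, -0.003]
wrist_force: [-3.5, 4.8, -3.6]
width: 0.0219
finger_force: 15.0
time: 40.2
eef_pos: [0.506, -0.0709, 0.2843]
tool_rot: [-0.103, -3.133, -0.003]
wrist_force: [-4.6, 4.4, 3.2]
width: 0.0215
finger_force: 15.0
t 40.2 p [-122.8  -89.2] z 303.1 r 171.1 lever 0.049 f [-4.6  4.4  3.2] against 0.03 w 0.021482459877644328
ram top z 138 [0.29194997 0.29328332 0.29432194] foot [65.8299696  65.36332031 65.1519446 ]
```

```bash
python3 -m handwheel '[[[0,0,0],0],[[0,0,0],0],[[0,0,0],0],[[0,0,-30],0],[[0,0,-40],0],[[40,0,-20],0],[[50,20,0],0],[[0,0,0],0]]' 45
python3 - <<'E'
from h import *
from scipy.optimize import least_squares
T,d=read_camera('top');P=cloud('top',d);q=P[(P[...,2]>.25)&(P[...,2]<.36)&(P[...,0]<.58)&(P[...,0]>.46)&(P[...,1]<-.05)&(P[...,1]>-.11)];print('lever',len(q),q.max(0) if len(q) else '')
im,d=read_camera("scene");P=cloud("scene",d);x,y=press(P.reshape(-1,3)).T.reshape(2,384,512);z=P[...,2]
g=cv2.inRange(cv2.cvtColor(im,cv2.COLOR_RGB2HSV),(15,110,60),(32,255,255))>0
k=g&(z>.044)&(z<.063)&(x>-33)&(x<40)&(abs(y)<45); q=np.c_[x[k],y[k]]
r=least_squares(lambda p:np.hypot(q[:,0]-p[0],q[:,1]-p[1])-25,q.mean(0)-[8,8],loss='soft_l1');print(k.sum(),r.x)
s=read_state();print(s["time"],s["width"],s["wrist_force"])
cv2.imwrite("pics/z.png",cv2.resize(im[100:300,120:320],None,fx=3,fy=3,interpolation=2)[:,:,::-1])
E
```

```text
time: 41.25
eef_pos: [0.4179, -0.0454, 0.3758]
tool_rot: [-0.101, -3.14, -0.001]
wrist_force: [1.3, -0.1, 0.0]
width: 0.0452
finger_force: 0.0
lever 549 [ 0.57989131 -0.05702603  0.32224577]
116 [0.71507672 0.12342309]
41.35 0.04498011865628915 [-0.27803945 -0.06419534  0.82560716]
```

View pics/z.png

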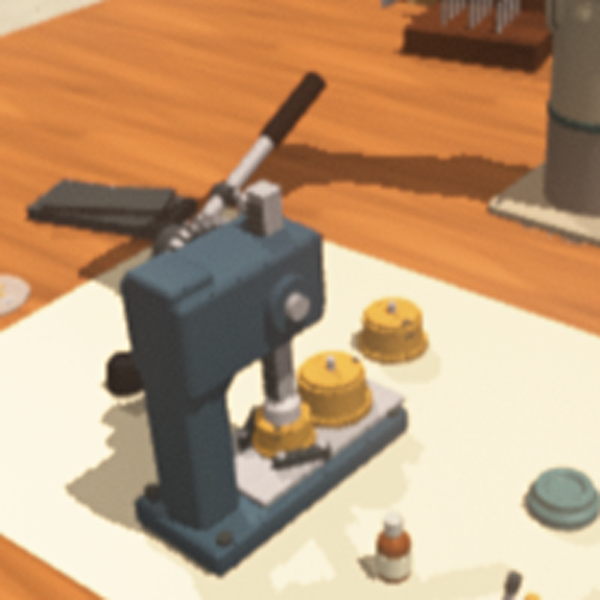

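The crop shows the ram bearing on the seated barrel at (283,425), the lever raised at (297,105) and free, and the bottle and cushion where they were. I'm handing in.

```bash
python3 -c "
from plant import *
print(close_job())"
```

```text
the job is handed in; nothing more can be done
None
```

The barrel is seated in the V-stop and its cap is pressed home with the lever (stopped at about 9 N). The lever is raised and released, and the job was handed in at about 41 s. The spare large barrel I used as a pusher is still on the bed, and no verdict came back.

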